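# Pack the colour-coded reagent carrier

## Task

Pack the field-test carrier, the low aluminium tray with four cups: stand each vial and dropper bottle that belongs to it upright on the floor of its own cup, the one whose collar has the colour of its cap or bulb (vials in the narrow cups, dropper bottles in the wide ones), and since they are glass set them down rather than let them drop. The green-capped vial and the dropper bottle with the black bulb belong to another kit: leave them standing where they are.

Things in the scene. Friction and masses are not known exactly. Their poses are not given: they have to be found in the camera images.
- vial_red: clear glass sample vial with a red screw cap, a round upright cylinder 27 mm in diameter and 58 mm tall (cap from 45 mm up, 24 mm wide; glass below it is straight), about 20 g. Origin: centre of its underside; z up along its axis. Belongs in the carrier.
- vial_blue: clear glass sample vial with a blue screw cap, a round upright cylinder 27 mm in diameter and 58 mm tall (cap from 45 mm up, 24 mm wide; glass below it is straight), about 20 g. Origin: centre of its underside; z up along its axis. Belongs in the carrier.
- dropper_red: amber glass dropper bottle with a red rubber bulb, round and upright, 101 mm tall: straight body 36 mm in diameter up to 58 mm, white ribbed neck 24 mm wide up to 80 mm, bulb 14 to 18 mm wide above it; about 60 g. Grasp the body. Origin: centre of its underside; z up along its axis. Belongs in the carrier.
- dropper_white: amber glass dropper bottle with a creamy white rubber bulb, round and upright, 101 mm tall: straight body 36 mm in diameter up to 58 mm, white ribbed neck 24 mm wide up to 80 mm, bulb 14 to 18 mm wide above it; about 60 g. Grasp the body. Origin: centre of its underside; z up along its axis. Belongs in the carrier.
- vial_green: clear glass sample vial with a green screw cap, a round upright cylinder 27 mm in diameter and 58 mm tall (cap from 45 mm up, 24 mm wide; glass below it is straight), about 20 g. Origin: centre of its underside; z up along its axis. Look-alike: stays where it is.
- dropper_black: amber glass dropper bottle with a black rubber bulb, round and upright, 101 mm tall: straight body 36 mm in diameter up to 58 mm, white ribbed neck 24 mm wide up to 80 mm, bulb 14 to 18 mm wide above it; about 60 g. Grasp the body. Origin: centre of its underside; z up along its axis. Look-alike: stays where it is.
- cup_narrow_red: narrow black cup, red flared collar, square grey foot; fixed, one of four (two by two, any order, 68 mm apart) in a fixed aluminium tray 166x146x16 mm. Bore 35 mm, 44 mm at the mouth: takes a vial. Origin: centre of its underside, z up, x and y along the rows; inner floor 4 mm, mouth 23 mm above the origin.
- cup_narrow_blue: narrow black cup, blue flared collar, square grey foot; fixed, one of four (two by two, any order, 68 mm apart) in a fixed aluminium tray 166x146x16 mm. Bore 35 mm, 44 mm at the mouth: takes a vial. Origin: centre of its underside, z up, x and y along the rows; inner floor 4 mm, mouth 23 mm above the origin.
- cup_wide_red: wide black cup, red flared collar, square grey foot; fixed, one of four (two by two, any order, 68 mm apart) in a fixed aluminium tray 166x146x16 mm. Bore 45 mm, 54 mm at the mouth: takes a dropper bottle. Origin: centre of its underside, z up, x and y along the rows; inner floor 4 mm, mouth 23 mm above the origin.
- cup_wide_white: wide black cup, white flared collar, square grey foot; fixed, one of four (two by two, any order, 68 mm apart) in a fixed aluminium tray 166x146x16 mm. Bore 45 mm, 54 mm at the mouth: takes a dropper bottle. Origin: centre of its underside, z up, x and y along the rows; inner floor 4 mm, mouth 23 mm above the origin.
Things that resemble listed ones, but are neither listed nor needed, are in the scene too. There is more than one size of the dropper_red; the one meant has the size given above.

How it is judged (in metres and radians):
At the end, for the whole second after the job is handed in: Each kit vial and dropper bottle stands in its own cup: within 9 mm of the cup's axis, underside within about 4 mm of its floor, upright within 0.12 rad, at rest. The green-capped vial and black-bulbed bottle stand upright within 20 mm of their starts (horizontal distance between vial_red and cup_narrow_red below 0.009 m and z of vial_red in the frame of cup_narrow_red between 0.001 and 0.008 m and angle between each of vial_red, vial_blue, dropper_red, dropper_white, vial_green, dropper_black's own z axis and vertical below 0.12 rad and linear speed of each of vial_red, vial_blue, dropper_red, dropper_white below 0.02 m/s and horizontal distance between vial_blue and cup_narrow_blue below 0.009 m and z of vial_blue in the frame of cup_narrow_blue between 0.001 and 0.008 m and horizontal distance between dropper_red and cup_wide_red below 0.009 m and z of dropper_red in the frame of cup_wide_red between 0.001 and 0.008 m and horizontal distance between dropper_white and cup_wide_white below 0.009 m and z of dropper_white in the frame of cup_wide_white between 0.001 and 0.008 m and distance of each of vial_green, dropper_black from where it was at the start of the episode below 0.02 m); the robot touches nothing.
It fails at once if a kit vial or bottle is dropped (falls freely by more than about 3 cm) ((linear speed of vial_red above 0.8 m/s and contact force between vial_red and anything else below 0.001 N) or (linear speed of vial_blue above 0.8 m/s and contact force between vial_blue and anything else below 0.001 N) or (linear speed of dropper_red above 0.8 m/s and contact force between dropper_red and anything else below 0.001 N) or (linear speed of dropper_white above 0.8 m/s and contact force between dropper_white and anything else below 0.001 N)).
It fails at once if the green-capped vial is moved by more than 20 mm or knocked over (distance of vial_green from where it was at the start of the episode above 0.02 m or angle between vial_green's own z axis and vertical above 0.5 rad).
It fails at once if the black-bulbed dropper bottle is moved by more than 20 mm or knocked over (distance of dropper_black from where it was at the start of the episode above 0.02 m or angle between dropper_black's own z axis and vertical above 0.5 rad).
It also fails if it takes over 93 s, if anything falls off the work surface, if the arm or the gripper's body presses on something with over 40 N, if the wrist force passes 120 N, or if a joint passes its speed limit or range.

## Robot

A 6-joint arm with a two-finger parallel gripper is mounted at the origin on a cart in front of the work surface, level with it; the furniture and walls round the work are solid. World frame = base frame: x ahead of the robot, y to its left, z up, the work surface at z = 0. Lengths are in mm, angles in rad, forces in N, time in s.
With the tool pointing down it reaches from about 325 to 750 mm from the base axis. Payload 7.6 kg.
Tool frame: the origin (TCP) lies on the centre line of the jaws, within the pads' length; the fingertips stand 8 mm ahead of it and the grasp point (between the pads) lies 11 mm behind it; z points along the fingers, y is the line along which they close (so a half turn about z gives the same grasp; the last joint's range is limited). The gripper opens to 85 mm and grips with 20 to 120 N. Pads are 22 mm wide; open, the fingers measure 114 mm over their backs; the gripper's body (76 mm by 85 mm) begins 54 mm behind the grasp point. The pads swing forward as they close: fully open they stand 13 mm farther back than shut.
Start: joints at [1.136, 0.052, 1.401, -0, 1.689, -0.07], TCP at [187.285, 490.479, 239.323] pointing down, gripper open.
Joint ranges: [-2.9, 2.9], [-0.91, 2.17], [0.12, 2.37], [-1.06, 4.2], [0.26, 2.73], [-2.93, 2.93]. Speed limits (rad/s): [2.57, 2.57, 3.01, 3.14, 3.14, 3.14].

## Interface

Orientations are given as a rotation vector (axis times angle).
In Python, from cell import env gives the robot as it stands.
- The arm moves only by the tool jog_arm, never from a script. Its argument "targets" is text: rows parted by semicolons, each of 5 numbers parted by spaces: the opening, from -1 (shut) to 1 (fully open), then the shift along the tool's x, y, z in m, then the turn about the tool's z in degrees. A call has 1 to 5 rows; each row shifts and turns the commanded pose from where the row before left it, along the tool's axes as they then stand; what a row does not reach is not made up. A row lasts 1/10 s, in which the tool goes at most 50 mm and 8.59 degrees, less where a joint would pass 70% of its speed; a pose out of reach is approached as far as the arm can. A call with a gripper value outside its range is refused whole. The fingers move at their own pace and stop on an object; "grip_force" is the grip in N (left out, the last holds). Time passes only in rows, so rows that do not move let the fingers close. It gives the time, the measured TCP pose, the force, the opening and the grip force at its end, in the units of the state.
- env.read_state(): the state, without advancing time (a new reading comes with each control period).
- env.capture(name): name is "scene" or "top" or "wrist"; returns a dict with "pixels" (420x560x3 uint8, red, green, blue), "range_z" (420x560 float32, mm along the optical axis (not along the pixel's ray), 0 where there is no reading), "mtx" (3x3 intrinsics, pixels), "pose" (4x4, takes a point from camera to world coordinates); the wrist camera has in their place "T_tool_cam" (4x4, takes a point from camera to tool coordinates, whose origin is the TCP and whose axes are the flange's). Camera axes: x right, y up, looking along -z (the intrinsics and any distortion apply to the point x, -y, -z); pixel columns grow to the right and rows downward; lengths in mm; the calibration is good to about 2 mm. A picture is of the moment at which its call begins: read the wrist's pose just before it.
- env.sign_off(): hands the job in; it is judged then, once.
The state is a dict: "t": time; "q": joint angles; "qvel": joint speeds; "effort": joint torques, N m; "eef_pos": TCP position; "ee_rot": TCP orientation; "wrist_force": force on the tool from outside, world axes, zero at the start; "torque": the same for the moment, N m; "gripper_width": finger opening in mm; "grip_force": force on a finger pad.
Only numpy, scipy, OpenCV 4.12 (cv2) and the standard library are available. Lean on these libraries where they do the work, as an engineer would, in place of code of your own. Each camera call takes 0.05 s, during which the arm holds its last target. There are 200 camera calls.

## Working session

There is one attempt and no reset: what is moved stays moved. The work goes in short steps, Python scripts to look and compute and a tool call to move; the robot and the scene stay as the last step left them, time stands still between calls to the robot, and variables do not carry over. Pictures are saved under pics/ and viewed, at most 14 in all, crops included, and the job is handed in when it is done.

Besides the shell and the picture viewer there is one more tool, called after "Call:" as name(argument=value, ...), one argument or row to a line, values as JSON. jog_arm: Moves the arm, as the interface text tells. Its arguments: {"type":"object","properties":{"targets":{"type":"string"},"grip_force":{"type":"number"}},"required":["targets"]}

```bash
mkdir -p pics; ls; cat > h.py <<'E'
import numpy as np, cv2
from cell import env
from scipy.spatial.transform import Rotation as R
def save(c,n): cv2.imwrite(f'pics/{n}.png',c['pixels'][:,:,::-1])
def pts(c,T=None):
    z=c['range_z']; K=c['mtx']; h,w=z.shape
    u,v=np.meshgrid(np.arange(w),np.arange(h))
    P=np.stack([(u-K[0,2])/K[0,0]*z,-(v-K[1,2])/K[1,1]*z,-z,np.ones_like(z)],-1)
    return (P@(c['pose'] if T is None else T).T)[...,:3]
E
python3 - <<'E'
from h import *
print(env.read_state())
for n in('scene','top'):
    c=env.capture(n); save(c,n); np.savez(n,**c); print(c.keys(),c['mtx'],c['pose'])
E
```

```text
pics
{'t': 0.0, 'q': array([ 1.13570842e+00,  5.28225556e-02,  1.40173912e+00, -9.65447470e-06,
        1.68861353e+00, -7.02912297e-02]), 'qvel': array([-0.00115585,  0.00142704,  0.00045873, -0.00020336,  0.00095306,
       -0.00213821]), 'effort': array([-4.38636221e-05, -3.81665254e+01, -3.60188484e+01, -7.00555074e-05,
        6.05599183e-03, -2.50775435e-05]), 'eef_pos': array([187.15002932, 490.1922991 , 238.47259716]), 'ee_rot': array([-5.69780730e-01, -3.08909712e+00,  2.41038541e-03]), 'wrist_force': array([ 0.17360921, -0.63333342, -1.04221278]), 'torque': array([0.00440637, 0.04191305, 0.00826921]), 'grip_force': 0.0, 'gripper_width': 85.51407738452431}
dict_keys(['pixels', 'range_z', 'mtx', 'pose']) [[413.93975615   0.         275.68257823]
 [  0.         413.93975615 208.16198819]
 [  0.           0.           1.        ]] [[ 8.19368853e-01  4.34484848e-01 -3.73975399e-01  2.36087227e+02]
 [-5.73015154e-01  6.01413276e-01 -5.56736657e-01 -1.99903448e+02]
 [-1.69798727e-02  6.70466247e-01  7.41745708e-01  6.79156469e+02]
 [ 0.00000000e+00  0.00000000e+00  0.00000000e+00  1.00000000e+00]]
dict_keys(['pixels', 'range_z', 'mtx', 'pose']) [[410.5288031    0.         282.18329088]
 [  0.         410.5288031  213.14975245]
 [  0.           0.           1.        ]] [[ 1.51848919e-02  9.98763059e-01 -4.73473543e-02  5.03992711e+02]
 [-9.99857340e-01  1.48171214e-02 -8.10884091e-03  2.46756338e+02]
 [-7.39725926e-03  4.74637316e-02  9.98845571e-01  8.93180545e+02]
 [ 0.00000000e+00  0.00000000e+00  0.00000000e+00  1.00000000e+00]]
```

View pics/scene.png

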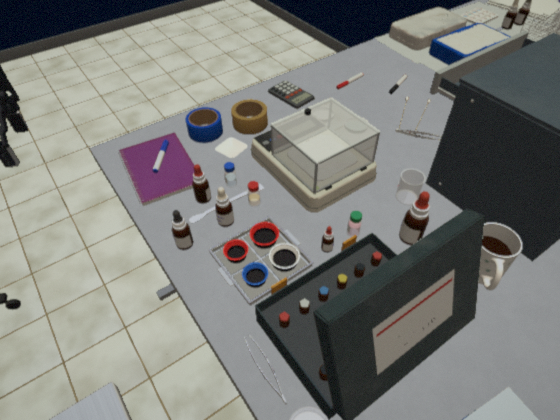

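View pics/top.png

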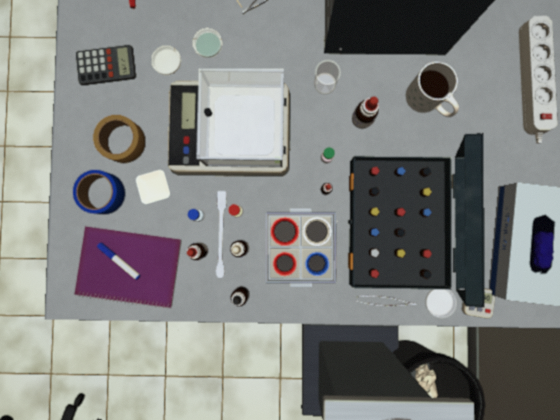

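```bash
cat >> h.py <<'E'
def ray(c,u,v,h,T=None):
    T=c['pose'] if T is None else T; K=c['mtx']
    d=T[:3,:3]@np.array([(u-K[0,2])/K[0,0],-(v-K[1,2])/K[1,1],-1]); o=T[:3,3]
    return o+d*(h-o[2])/d[2]
E
python3 - <<'E'
from h import *
for n,rois in (('top',dict(vr=(235,210),vb=(195,215),vg=(328,154),dr=(196,252),dw=(238,248),dk=(239,297),tiny=(327,188),big=(370,104))),
               ('scene',dict(vr=(253,187),vb=(229,168),vg=(355,216),dr=(198,171),dw=(222,195),dk=(178,217),tiny=(328,232),big=(422,200)))):
    c=dict(np.load(n+'.npz')); P=pts(c)
    img=cv2.resize(c['pixels'][:,:,::-1],None,fx=5,fy=5,interpolation=cv2.INTER_CUBIC)
    for k,(u,v) in rois.items():
        W=P[v-14:v+15,u-14:v and u+15].reshape(-1,3); zmax=W[:,2].max()
        top=W[W[:,2]>zmax-8]; mid=W[(W[:,2]>15)]
        print(n,k,'zmax %.0f'%zmax,'top pts',len(top),top.mean(0).round(0),'mid',len(mid),np.median(mid,0).round(0))
    if n=='top':
        hsv=cv2.cvtColor(c['pixels'],cv2.COLOR_RGB2HSV)
        for u,v in((285,231),(317,231),(285,264),(317,263)):
            g=c['pixels'][v-20:v+20,u-20:u+20]; s=hsv[v-20:v+20,u-20:u+20]
            dark=(s[...,2]<95).astype('uint8')
            nn,l,st,ce=cv2.connectedComponentsWithStats(dark); i=l[20,20]
            print('cup',u,v,st[i],ce[i], ray(c,u-20+ce[i][0],v-20+ce[i][1],10).round(1),'depthz',P[v,u].round(0))
c=dict(np.load('top.npz'));a=cv2.resize(c['pixels'][185:315,170:350,::-1],None,fx=4.4,fy=4.4,interpolation=cv2.INTER_CUBIC);cv2.imwrite('pics/a.png',a)
c=dict(np.load('scene.npz'));a=cv2.resize(c['pixels'][140:310,150:380,::-1],None,fx=3.4,fy=3.4,interpolation=cv2.INTER_CUBIC);cv2.imwrite('pics/b.png',a)
E
```

```text
top vr zmax 893 top pts 1 [504. 247. 893.] mid 151 [548. 350.  56.]
top vb zmax 893 top pts 2 [504. 247. 893.] mid 172 [537. 431.  56.]
top vg zmax 893 top pts 5 [504. 247. 893.] mid 172 [665. 161.  56.]
top dr zmax 893 top pts 6 [504. 247. 893.] mid 298 [465. 424.  61.]
top dw zmax 893 top pts 3 [504. 247. 893.] mid 268 [471. 338.  64.]
top dk zmax 893 top pts 6 [504. 247. 893.] mid 291 [376. 335.  60.]
top tiny zmax 893 top pts 8 [504. 247. 893.] mid 119 [596. 163.  45.]
top big zmax 134 top pts 49 [756.  83. 129.] mid 426 [749.  89.  94.]
cup 285 231 [  9  10  22  21 344] [19.31395349 19.76453488] [508.  248.8  10. ] depthz [508. 247.   7.]
cup 317 231 [  9  10  21  21 327] [19.36085627 19.87155963] [508.8 179.9  10. ] depthz [509. 179.  10.]
cup 285 264 [ 12  11  16  16 209] [19.33971292 18.86602871] [439.4 247.7  10. ] depthz [437. 246.   9.]
cup 317 263 [ 11  12  18  17 237] [19.46835443 20.08016878] [440.  178.9  10. ] depthz [440. 178.   9.]
scene vr zmax 679 top pts 2 [ 236. -200.  679.] mid 232 [545. 344.  43.]
scene vb zmax 679 top pts 3 [ 236. -200.  679.] mid 220 [534. 427.  42.]
scene vg zmax 679 top pts 2 [ 236. -200.  679.] mid 250 [662. 154.  46.]
scene dr zmax 679 top pts 6 [ 236. -200.  679.] mid 241 [459. 424.  73.]
scene dw zmax 679 top pts 4 [ 236. -200.  679.] mid 316 [468. 336.  66.]
scene dk zmax 679 top pts 3 [ 236. -200.  679.] mid 279 [368. 332.  74.]
scene tiny zmax 679 top pts 14 [ 236. -200.  679.] mid 211 [594. 155.  42.]
scene big zmax 679 top pts 4 [ 236. -200.  679.] mid 532 [753.  85.  94.]
```

View pics/a.png

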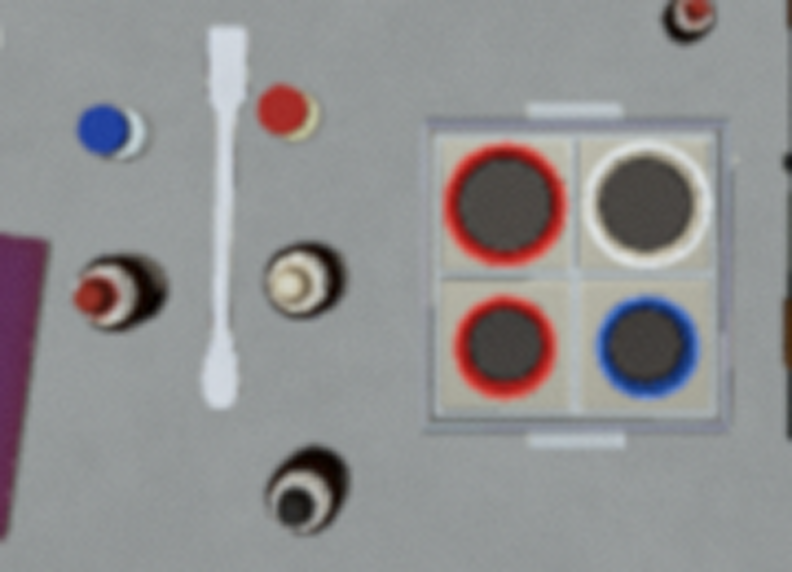

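View pics/b.png

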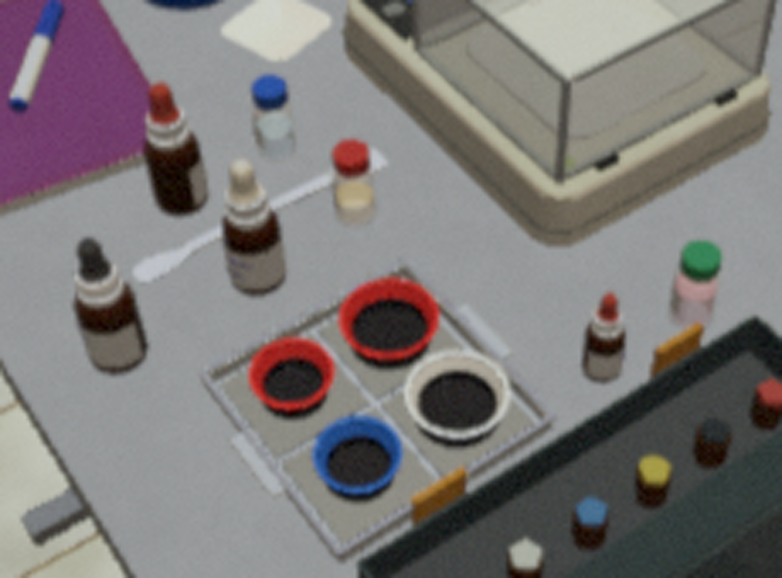

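Overhead: red, blue vials and the red, white droppers lie left of the carrier at crop (285,110), (103,130), (95,295), (292,285); cups: wide red upper left, wide white upper right, narrow red lower left, narrow blue lower right. Oblique: same items upright; the tiny red dropper at (605,340) is a decoy, and so is the large one.

```bash
python3 - <<'E'
from h import *
A=dict(vr=((235,210),(253,187),'r'),vb=((195,215),(229,168),'b'),vg=((328,154),(355,216),'g'),dr=((192,252),(197,170),'r'),dw=((236,249),(221,193),'w'),dk=((237,299),(177,216),'k'),tiny=((327,188),(328,230),'r'))
C={n:dict(np.load(n+'.npz')) for n in('top','scene')}
def cen(c,u,v,col):
    r=8;s=cv2.resize(c['pixels'][v-r:v+r+1,u-r:u+r+1],None,fx=1,fy=1);h=cv2.cvtColor(s,cv2.COLOR_RGB2HSV);H,S,V=[h[...,i].astype(int) for i in range(3)]
    m={'r':((H<9)|(H>170))&(S>130)&(V>70),'b':(H>100)&(H<130)&(S>130),'g':(H>50)&(H<95)&(S>110),'w':(V>140)&(S>30)&(H<35)&(H>8),'k':(V<75)&(S<95)}[col]
    n,l,st,ce=cv2.connectedComponentsWithStats(m.astype('uint8')); i=1+np.argmax(st[1:,4]); return np.r_[ce[i]-r+(u,v),st[i,2:]]
for k,(a,b,col) in A.items():
    o=[];d=[];hh=54 if k[0]=='v' else 95
    s=''
    for n,p in(('top',a),('scene',b)):
        c=C[n];e=cen(c,*p,col);q=ray(c,e[0],e[1],hh);o.append(c['pose'][:3,3]);t=q-o[-1];d.append(t/np.linalg.norm(t));s+=f' {n} {e.round(1)} {q[:2].round(1)}'
    M=[np.eye(3)-np.outer(x,x) for x in d]; X=np.linalg.solve(sum(M),sum(m@x for m,x in zip(M,o)))
    print(k,s,'tri',X.round(1))
c=C['scene']
for n,u,v in(('nr',292,378),('wr',389,325),('wb',457,400),('nb',358,460)): print(n,ray(c,150+u/3.4,140+v/3.4,12).round(0))
# tool axes
print(R.from_rotvec(env.read_state()['ee_rot']).as_matrix().round(3))
w=env.capture('wrist');save(w,'w0');print(w['T_tool_cam'].round(3),w['mtx'])
E
```

```text
vr  top [233.7 209.5  11.   10.   90. ] [549.7 353. ] scene [252.9 186.   10.   10.   79. ] [548.4 350.3] tri [550.  353.4  50.6]
vb  top [192.9 214.   11.   11.   91. ] [539.3 436.5] scene [229.  166.4   9.   10.   68. ] [538.7 434.4] tri [539.6 437.   51.6]
vg  top [328.5 152.6  10.   10.   80. ] [669.9 160.1] scene [355.8 216.   11.   11.   93. ] [668.8 158.5] tri [670.4 159.8  51.8]
dr  top [191.1 251.8   9.    8.   51. ] [464.1 428.8] scene [197.3 170.2   8.   11.   66. ] [459.2 421.7] tri [463.2 431.2  85.7]
dw  top [235.4 249.3  10.   10.   57. ] [470.4 342.9] scene [222.2 197.4   9.    6.   24. ] [462.1 323. ] tri [470.4 345.1  71. ]
dk  top [236.7 299.7   8.    8.   51. ] [373.4 338.4] scene [176.8 216.4   9.   11.   73. ] [368.  330.4] tri [371. 340.  84.]
tiny  top [328.  186.5   5.    4.   16. ] [595.2 164.6] scene [328.7 230.3   4.    7.   23. ] [577.5 138.2] tri [599.8 160.6  56.5]
nr [442. 253.  12.]
wr [510. 252.  12.]
wb [511. 184.  12.]
nb [443. 183.  12.]
[[-0.934  0.357 -0.001]
 [ 0.357  0.934 -0.001]
 [ 0.    -0.001 -1.   ]]
[[ 0.00000e+00  9.62000e-01  2.74000e-01  6.94560e+01]
 [ 1.00000e+00 -1.00000e-03  0.00000e+00 -1.64000e+00]
 [ 1.00000e-03  2.74000e-01 -9.62000e-01 -1.36045e+02]
 [ 0.00000e+00  0.00000e+00  0.00000e+00  1.00000e+00]] [[310.27131801   0.         280.87408151]
 [  0.         310.27131801 213.99217859]
 [  0.           0.           1.        ]]
```

View pics/w0.png

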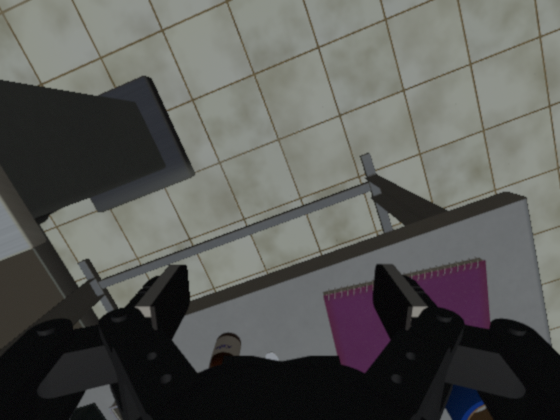

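Call:
jog_arm(
  targets="1 0 0 0 -7; 1 0 0 0 -7; 1 -0.03 0 0 -7; 1 -0.04 -0.02 0 0; 1 -0.04 -0.02 0 0",
  grip_force=30,
)

```text
t: 0.65
eef_pos: [297.9, 446.5, 238.9]
ee_rot: [0.006, -3.141, 0.001]
wrist_force: [1.6, -0.3, 0.3]
gripper_width: 85.4
grip_force: 0.0
```

Call:
jog_arm(
  targets="1 -0.04 -0.025 0 0; 1 -0.04 -0.025 0 0; 1 -0.04 -0.025 0 0; 1 -0.03 -0.02 0 0; 1 0 0 0 0",
)

```text
t: 1.15
eef_pos: [450.3, 349.3, 238.4]
ee_rot: [-0.006, -3.141, 0.002]
wrist_force: [0.2, 0.0, 0.2]
gripper_width: 85.5
grip_force: 0.0
```

```bash
python3 - <<'E'
from h import *
s=env.read_state(); c=env.capture('wrist'); save(c,'w1')
T=np.eye(4);T[:3,:3]=R.from_rotvec(s['ee_rot']).as_matrix();T[:3,3]=s['eef_pos'];T=T@c['T_tool_cam'];c['pose']=T
np.savez('w1',**c)
P=pts(c); v=c['range_z']>0
m=v&(P[...,2]>15)&(P[...,2]<110)&(P[...,0]>340)
n,l,st,ce=cv2.connectedComponentsWithStats(m.astype('uint8'))
for i in range(1,n):
    if st[i,4]>150: Q=P[l==i]; print(st[i],Q.mean(0).round(0),Q.min(0).round(0),Q.max(0).round(0))
E
```

```text
[ 254   97   36   37 1041] [371. 339.  72.] [353. 321.  34.] [387. 356. 104.]
[  94  136  140  135 4422] [484. 207.  21.] [391. 136.  15.] [556. 288.  32.]
[    0   140   102   215 16150] [510.  71.  40.] [395. -20.  15.] [662. 117.  75.]
[ 463  144   76   68 1292] [438. 594.  28.] [400. 551.  15.] [477. 642.  33.]
[108 159  46  44 881] [441. 172.  25.] [415. 153.  15.] [464. 203.  32.]
[169 158  44  44 855] [441. 242.  25.] [414. 221.  15.] [463. 270.  32.]
[ 335  182   42   43 1235] [457. 424.  65.] [443. 411.  15.] [479. 445. 105.]
[ 259  189   33   43 1078] [462. 342.  66.] [451. 323.  16.] [481. 359. 104.]
[340 247  30  36 720] [534. 432.  47.] [524. 421.  15.] [551. 447.  61.]
[273 255  23  36 687] [544. 351.  47.] [535. 337.  15.] [560. 365.  61.]
[ 474  256   86   78 4006] [576. 638.  37.] [537. 596.  15.] [625. 682.  51.]
[ 196  316  194   57 7813] [634. 361.  47.] [623. 239.  15.] [674. 479.  97.]
[  69  385   45   35 1057] [741.  94.  42.] [731.  73.  15.] [769. 106.  69.]
[447 384  40  28 726] [733. 594.  42.] [705. 565.  17.] [747. 619.  51.]
```

View pics/w1.png

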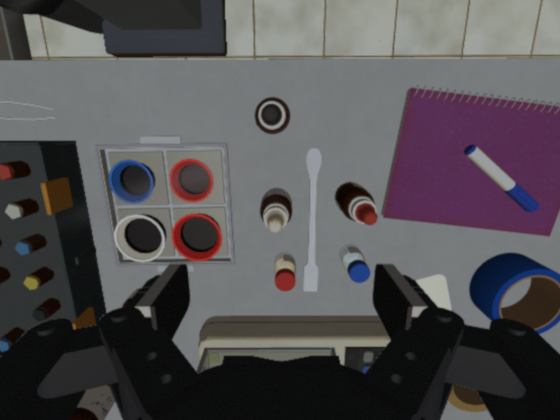

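Wrist view: dropper_white at (275,212), dropper_red (358,205), red vial (286,273), blue vial (355,263), black one (272,115); cups nb (133,182), nr (191,180), ww (140,238), wr (198,235). This agrees with the fixed cameras to 2–3 mm. Dropper_white first.

Call:
jog_arm(
  targets="1 -0.019 -0.007 0.04 0; 1 0 0 0.045 0; 1 0 0 0.045 0; 1 0 0 0.03 0; 1 0 0 0 0",
)

```text
t: 1.7
eef_pos: [462.8, 344.4, 73.9]
ee_rot: [0.005, -3.133, 0.008]
wrist_force: [0.5, 0.2, 0.1]
gripper_width: 85.0
grip_force: 0.0
```

Call:
jog_arm(
  targets="1 -0.006 -0.002 0.013 0; 1 0 0 0.013 0; 1 0 0 0.007 0; 1 0 0 0 0",
)

```text
t: 2.1
eef_pos: [472.0, 343.2, 45.6]
ee_rot: [0.003, -3.141, 0.001]
wrist_force: [0.2, 0.9, -0.6]
gripper_width: 85.2
grip_force: 0.0
```

Call:
jog_arm(
  targets="1 0 0 0.003 0; 1 0 0 0 0; 1 0 0 0 0",
)

```text
t: 2.4
eef_pos: [472.5, 343.5, 43.8]
ee_rot: [-0.003, 3.141, 0.001]
wrist_force: [0.1, 0.0, 0.2]
gripper_width: 85.4
grip_force: 0.0
```

Call:
jog_arm(
  targets="1 0.002 0 0.001 0; 1 0 0 0 0; -1 0 0 0 0; -1 0 0 0 0; -1 0 0 0 0",
  grip_force=30,
)

```text
t: 2.9
eef_pos: [470.3, 343.3, 42.4]
ee_rot: [-0.003, 3.141, 0.0]
wrist_force: [0.6, -0.5, 1.0]
gripper_width: 43.8
grip_force: 0.0
```

Call:
jog_arm(
  targets="-1 0 0 0 0; -1 0 0 0 0; -1 0 0 0 0; -1 0 0 0 0",
)

```text
t: 3.3
eef_pos: [470.5, 343.4, 42.5]
ee_rot: [-0.003, 3.141, 0.0]
wrist_force: [0.3, -0.3, 1.0]
gripper_width: 34.8
grip_force: 30.0
```

Call:
jog_arm(
  targets="-1 0 0 -0.015 0; -1 0 0 -0.03 0; -1 0 0 -0.03 0; -1 0 0 -0.015 0; -1 0 0 0 0",
)

```text
t: 3.8
eef_pos: [471.4, 344.1, 135.5]
ee_rot: [-0.003, 3.137, 0.005]
wrist_force: [-0.4, -0.4, 0.3]
gripper_width: 34.7
grip_force: 30.0
```

Call:
jog_arm(
  targets="-1 -0.007 -0.03 0 0; -1 -0.008 -0.038 0 0; -1 -0.008 -0.038 0 0; -1 -0.008 -0.034 0 0; -1 -0.006 -0.022 0 0",
)

```text
t: 4.3
eef_pos: [507.1, 179.0, 130.4]
ee_rot: [0.0, -3.139, 0.002]
wrist_force: [0.3, 0.4, -1.0]
gripper_width: 34.3
grip_force: 30.1
```

Call:
jog_arm(
  targets="-1 0 0 0 0; -1 0 0 0 0; -1 0 0 0 0",
)

```text
t: 4.6
eef_pos: [507.0, 182.1, 131.5]
ee_rot: [0.004, -3.14, 0.0]
wrist_force: [-0.9, 0.4, -0.2]
gripper_width: 34.6
grip_force: 30.1
```

```bash
cat >> h.py <<'E'
def wrist(name):
    s=env.read_state(); c=env.capture('wrist'); save(c,name)
    T=np.eye(4);T[:3,:3]=R.from_rotvec(s['ee_rot']).as_matrix();T[:3,3]=s['eef_pos'];c['pose']=T@c['T_tool_cam'];c['s']=s
    print('eef',s['eef_pos'].round(1)); return c
def rims(c,z=29):
    """collar ellipses: colour masks -> outline rays onto rim plane"""
    h=cv2.cvtColor(c['pixels'],cv2.COLOR_RGB2HSV);H,S,V=[h[...,i].astype(int) for i in range(3)]
    for k,m in dict(red=((H<9)|(H>170))&(S>130)&(V>70),blue=(H>100)&(H<130)&(S>130)&(V>60),white=(V>190)&(S<40)).items():
        cs,_=cv2.findContours(m.astype('uint8'),cv2.RETR_EXTERNAL,cv2.CHAIN_APPROX_NONE)
        for q in cs:
            if len(q)<40: continue
            Q=np.array([ray(c,*p[0],z)[:2] for p in q]); e,r=cv2.minEnclosingCircle(Q.astype('float32'))
            if 18<r<38: print(k,np.round(e,1),'r %.1f'%r)
E
python3 - <<'E'
from h import *
c=wrist('w2'); rims(c)
P=pts(c); m=(c['range_z']>0)&(P[...,2]>20)&(abs(P[...,0]-507)<40)&(abs(P[...,1]-180)<22)
print([(z,P[m&(abs(P[...,2]-z)<5)].min(0).round(),P[m&(abs(P[...,2]-z)<5)].max(0).round()) for z in (95,105,115,125) if (m&(abs(P[...,2]-z)<5)).any()])
E
```

```text
eef [507.  182.1 131.5]
red [562.2 370.8] r 18.3
red [507.7 247.2] r 30.1
red [439.3 246.1] r 24.5
blue [439.9 178. ] r 24.1
white [600.3 181.1] r 27.1
white [508.4 178.9] r 29.9
[(95, array([488., 163.,  92.]), array([499., 197., 100.])), (105, array([487., 163., 100.]), array([501., 198., 110.])), (115, array([487., 163., 110.]), array([503., 198., 120.])), (125, array([487., 162., 120.]), array([503., 200., 130.]))]
```

View pics/w2.png

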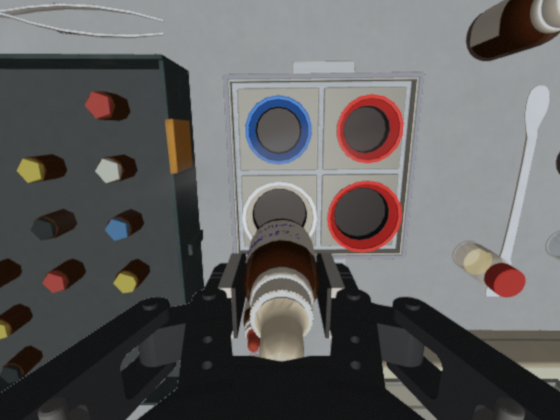

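Wrist view: bottle at (282,280) hangs upright over the white cup (280,210), about 3 mm short in x.

Call:
jog_arm(
  targets="-1 -0.003 -0.0015 0.02 0; -1 0 0 0.025 0; -1 0 0 0.018 0; -1 0 0 0 0; -1 0 0 0 0",
)

```text
t: 5.15
eef_pos: [510.5, 180.6, 69.6]
ee_rot: [0.004, -3.141, -0.0]
wrist_force: [-0.2, 0.4, 0.4]
gripper_width: 34.5
grip_force: 30.1
```

Call:
jog_arm(
  targets="-1 0 0 0.007 0; -1 0 0 0.006 0; -1 0 0 0 0",
)

```text
t: 5.45
eef_pos: [510.2, 179.8, 55.7]
ee_rot: [0.003, -3.141, 0.0]
wrist_force: [0.9, -0.3, -1.4]
gripper_width: 34.5
grip_force: 30.1
```

Call:
jog_arm(
  targets="-1 0 0 0.002 0; -1 0 0 0 0",
)

```text
t: 5.65
eef_pos: [510.6, 179.9, 54.3]
ee_rot: [-0.003, 3.142, 0.0]
wrist_force: [-0.7, 0.5, -0.1]
gripper_width: 34.6
grip_force: 30.1
```

Call:
jog_arm(
  targets="-1 0 0 0.002 0; -1 0 0 0 0",
)

```text
t: 5.85
eef_pos: [510.5, 179.9, 52.2]
ee_rot: [0.003, -3.141, -0.0]
wrist_force: [0.6, 0.6, -1.1]
gripper_width: 34.3
grip_force: 30.1
```

Call:
jog_arm(
  targets="-1 0 0 0.0015 0; -1 0 0 0 0",
)

```text
t: 6.05
eef_pos: [511.0, 180.0, 51.5]
ee_rot: [-0.003, 3.14, 0.0]
wrist_force: [-0.9, -0.6, 3.0]
gripper_width: 34.6
grip_force: 30.3
```

Call:
jog_arm(
  targets="-1 0 0 0.0015 0; -1 0 0 0 0",
)

```text
t: 6.25
eef_pos: [511.3, 180.0, 51.5]
ee_rot: [-0.003, 3.14, 0.0]
wrist_force: [-4.9, -2.0, 13.8]
gripper_width: 34.9
grip_force: 31.3
```

Call:
jog_arm(
  targets="-0.1 0 0 -0.0015 0; 0 0 0 0 0; 0.2 0 0 0 0; 0.2 0 0 0 0; 0.2 0 0 0 0",
)

```text
t: 6.75
eef_pos: [510.5, 179.9, 50.5]
ee_rot: [0.003, -3.141, 0.0]
wrist_force: [0.4, -0.3, -0.2]
gripper_width: 50.9
grip_force: 0.0
```

Call:
jog_arm(
  targets="0.2 0 0 -0.02 0; 0.2 0 0 -0.045 0; 0.2 0 0 -0.045 0; 0.2 0 0 -0.03 0; 0.2 0 0 0 0",
)

```text
t: 7.25
eef_pos: [512.6, 180.5, 196.6]
ee_rot: [-0.003, 3.132, 0.004]
wrist_force: [0.0, 0.4, 0.2]
gripper_width: 51.2
grip_force: 0.0
```

Call:
jog_arm(
  targets="0.5 0.006 0.03 0 0; 1 0.01 0.045 0 0; 1 0.01 0.045 0 0; 1 0.01 0.045 0 0; 1 0.008 0.045 0 0",
)

```text
t: 7.75
eef_pos: [465.3, 391.4, 189.7]
ee_rot: [0.003, -3.141, 0.001]
wrist_force: [-0.3, -0.4, 0.3]
gripper_width: 85.6
grip_force: 0.0
```

Call:
jog_arm(
  targets="1 0.005 0.037 0 0; 1 0 0 0 0; 1 0 0 0.03 0; 1 0 0 0.02 0; 1 0 0 0 0",
)

```text
t: 8.25
eef_pos: [459.8, 425.0, 136.1]
ee_rot: [0.002, -3.135, 0.008]
wrist_force: [-0.6, -1.0, -0.4]
gripper_width: 85.0
grip_force: 0.0
```

```bash
python3 - <<'E'
from h import *
c=wrist('w3'); rims(c)
P=pts(c)
def box(x,y,zl,zh):
    m=(c['range_z']>0)&(P[...,2]>zl)&(P[...,2]<zh)&(abs(P[...,0]-x)<30)&(abs(P[...,1]-y)<30)
    if m.any(): Q=P[m]; print((x,y),m.sum(),np.percentile(Q,2,0).round(1),np.percentile(Q,98,0).round(1))
box(462,429,15,55);box(462,429,92,106);box(508,179,40,65);box(508,179,102,116);box(508,179,90,120)
E
```

```text
eef [459.8 425.  136.1]
red [507.6 247.1] r 30.8
red [439.7 246.5] r 25.4
blue [556.8 654.2] r 19.4
blue [462.5 623.1] r 22.5
(462, 429) 735 [443.5 413.2  16.4] [468.3 446.7  54.8]
(462, 429) 464 [455.6 423.4  92.7] [467.1 436.  103.7]
(508, 179) 205 [501.1 190.7  40.1] [524.2 197.4  48.1]
```

Call:
jog_arm(
  targets="1 -0.001 0.0045 0.01 0; 1 0 0 0.03 0; 1 0 0 0.03 0; 1 0 0 0.015 0; 1 0 0 0 0",
)

```text
t: 8.8
eef_pos: [461.4, 430.6, 53.8]
ee_rot: [0.002, -3.139, 0.004]
wrist_force: [-0.4, 0.4, -0.1]
gripper_width: 85.2
grip_force: 0.0
```

Call:
jog_arm(
  targets="1 0 0 0 0; 1 0 0 0 0",
)

```text
t: 9.0
eef_pos: [463.2, 432.1, 58.2]
ee_rot: [-0.003, 3.139, 0.004]
wrist_force: [-0.2, -0.4, -0.0]
gripper_width: 85.5
grip_force: 0.0
```

Call:
jog_arm(
  targets="1 0.001 -0.002 0.008 0; 1 0 0 0.008 0; 1 0 0 0 0; 0 0 0 0 0; -1 0 0 0 0",
)

```text
t: 9.5
eef_pos: [461.3, 429.4, 40.0]
ee_rot: [-0.003, 3.141, 0.0]
wrist_force: [-0.5, -0.8, 0.4]
gripper_width: 59.1
grip_force: 0.0
```

Call:
jog_arm(
  targets="-1 0 0 0 0; -1 0 0 0 0; -1 0 0 0 0; -1 0 0 0 0; -1 0 0 0 0",
)

```text
t: 10.0
eef_pos: [461.4, 429.5, 40.3]
ee_rot: [-0.003, 3.141, 0.001]
wrist_force: [0.1, 1.0, 2.7]
gripper_width: 34.5
grip_force: 30.1
```

Call:
jog_arm(
  targets="-1 0 0 -0.015 0; -1 0 0 -0.03 0; -1 0 0 -0.03 0; -1 0 0 -0.015 0; -1 0 0 0 0",
)

```text
t: 10.5
eef_pos: [462.1, 430.1, 133.1]
ee_rot: [-0.003, 3.137, 0.005]
wrist_force: [-0.1, 0.2, -0.9]
gripper_width: 34.5
grip_force: 30.0
```

Call:
jog_arm(
  targets="-1 -0.008 -0.03 0 0; -1 -0.011 -0.043 0 0; -1 -0.011 -0.043 0 0; -1 -0.01 -0.043 0 0; -1 -0.006 -0.023 0 0",
)

```text
t: 11.0
eef_pos: [507.2, 244.1, 127.7]
ee_rot: [-0.001, -3.139, 0.003]
wrist_force: [-0.9, 0.0, -1.1]
gripper_width: 34.8
grip_force: 30.2
```

Call:
jog_arm(
  targets="-1 0 0 0 0; -1 0 0 0 0; -1 0 0 0 0",
)

```text
t: 11.3
eef_pos: [506.9, 248.2, 128.9]
ee_rot: [0.004, -3.14, 0.0]
wrist_force: [0.3, 0.4, -1.2]
gripper_width: 34.8
grip_force: 30.2
```

```bash
cat >>h.py <<'E'
def boxes(c,*L):
    P=pts(c)
    for x,y,zl,zh in L:
        m=(c['range_z']>0)&(P[...,2]>zl)&(P[...,2]<zh)&(abs(P[...,0]-x)<32)&(abs(P[...,1]-y)<23)
        if m.any(): Q=P[m]; print((x,y,zl),m.sum(),np.percentile(Q,2,0).round(1),np.percentile(Q,98,0).round(1))
E
python3 - <<'E'
from h import *
c=wrist('w4'); rims(c); boxes(c,(508,247,95,105),(508,247,105,115),(508,247,115,125),(508,179,35,65),(508,179,85,90),(508,179,102,116))
E
```

```text
eef [506.9 248.2 128.9]
red [636.8 246.2] r 19.1
red [610.4 246.5] r 24.4
red [507.5 247.1] r 29.6
red [439.2 246. ] r 24.5
blue [440.3 178.1] r 24.4
white [508.6 179. ] r 29.1
(508, 247, 95) 251 [489.1 230.6  95.3] [500.8 262.2 104.9]
(508, 247, 105) 349 [488.9 230.7 105.2] [501.7 262.9 114.6]
(508, 247, 115) 450 [488.9 229.9 115.1] [502.1 263.6 124.9]
(508, 179, 35) 1089 [492.5 164.9  36.2] [521.7 196.4  64.8]
(508, 179, 85) 444 [499.3 167.7  85.2] [520.8 189.6  89.8]
(508, 179, 102) 594 [503.9 173.6 102.5] [515.7 185.2 112.6]
```

View pics/w4.png

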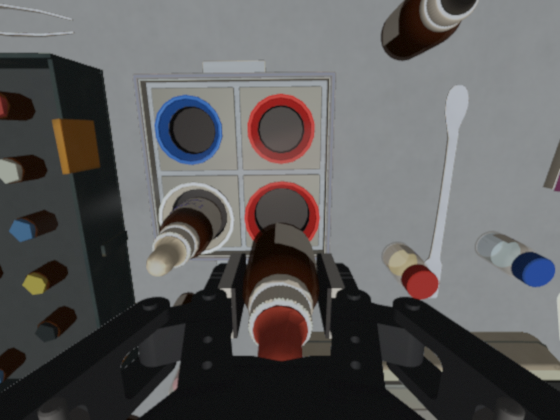

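White bottle stands in its cup (205,225); red bottle hangs over the wide red cup (282,210), about 1 mm off. Lower.

Call:
jog_arm(
  targets="-1 0 0 0.02 0; -1 0 0 0.025 0; -1 0 0 0.02 0; -1 0 0 0.008 0; -1 0 0 0 0",
)

```text
t: 11.85
eef_pos: [506.6, 247.8, 55.5]
ee_rot: [0.005, -3.139, 0.001]
wrist_force: [1.0, 0.0, -1.3]
gripper_width: 34.5
grip_force: 30.2
```

Call:
jog_arm(
  targets="-1 0 0 0 0; -1 0 0 0 0",
)

```text
t: 12.05
eef_pos: [508.2, 247.9, 58.3]
ee_rot: [-0.003, 3.139, 0.002]
wrist_force: [0.1, 0.9, -0.7]
gripper_width: 34.3
grip_force: 30.2
```

Call:
jog_arm(
  targets="-1 0 0 0.004 0; -1 0 0 0.003 0; -1 0 0 0 0; -1 0 0 0 0",
)

```text
t: 12.45
eef_pos: [507.4, 247.3, 49.8]
ee_rot: [0.003, -3.141, 0.0]
wrist_force: [0.3, 0.3, -1.1]
gripper_width: 34.7
grip_force: 30.3
```

Call:
jog_arm(
  targets="-1 0 0 0.002 0; -1 0 0 0 0",
)

```text
t: 12.65
eef_pos: [508.0, 247.5, 49.3]
ee_rot: [-0.003, 3.14, 0.001]
wrist_force: [-3.4, -0.3, 7.1]
gripper_width: 34.9
grip_force: 30.8
```

Call:
jog_arm(
  targets="-1 0 0 0.0015 0; -1 0 0 0 0",
)

```text
t: 12.85
eef_pos: [508.4, 247.6, 49.2]
ee_rot: [-0.003, 3.139, 0.001]
wrist_force: [-5.9, -1.8, 14.1]
gripper_width: 34.9
grip_force: 31.6
```

Call:
jog_arm(
  targets="-0.1 0 0 -0.002 0; 0 0 0 0 0; 0.2 0 0 0 0; 0.2 0 0 0 0; 0.2 0 0 0 0",
)

```text
t: 13.35
eef_pos: [507.4, 247.4, 48.0]
ee_rot: [0.003, -3.141, 0.0]
wrist_force: [0.1, -0.5, 0.2]
gripper_width: 51.0
grip_force: 0.0
```

Call:
jog_arm(
  targets="0.2 0 0 -0.02 0; 0.2 0 0 -0.04 0; 0.2 0 0 -0.04 0; 0.2 -0.01 0.02 -0.02 0; 0.2 -0.015 0.04 0 0",
)

```text
t: 13.85
eef_pos: [534.5, 307.2, 173.8]
ee_rot: [0.002, 3.134, 0.005]
wrist_force: [1.1, 0.2, 0.5]
gripper_width: 51.3
grip_force: 0.0
```

Call:
jog_arm(
  targets="1 -0.015 0.04 0 0; 1 0 0.004 0 0; 1 0 0 0 0; 1 0 0 0 0",
)

```text
t: 14.25
eef_pos: [547.2, 350.7, 168.3]
ee_rot: [0.002, -3.141, 0.001]
wrist_force: [-0.8, 0.2, 0.3]
gripper_width: 85.3
grip_force: 0.0
```

```bash
python3 - <<'E'
from h import *
c=wrist('w5'); boxes(c,(508,247,35,65),(508,247,102,116),(548.5,351.5,15,43),(548.5,351.5,48,65),(538,435,15,43),(538,435,48,65))
E
```

```text
eef [547.2 350.7 168.3]
(508, 247, 35) 889 [491.7 238.7  36.1] [525.7 264.   64.8]
(508, 247, 102) 453 [503.3 241.4 102.2] [515.8 252.8 112.6]
(548.5, 351.5, 15) 268 [535.7 338.4  15.9] [550.2 364.   42.9]
(548.5, 351.5, 48) 680 [537.9 340.7  49.6] [559.3 361.4  60.6]
(538, 435, 15) 375 [525.3 420.9  15.6] [548.2 439.8  42.8]
(538, 435, 48) 746 [527.6 422.9  49.2] [549.4 444.5  60.6]
```

Call:
jog_arm(
  targets="1 -0.001 0.0005 0.03 0; 1 0 0 0.04 0; 1 0 0 0.035 0; 1 0 0 0.015 0; 1 0 0 0 0",
)

```text
t: 14.8
eef_pos: [547.3, 350.6, 46.4]
ee_rot: [0.001, -3.138, 0.003]
wrist_force: [-0.0, -0.2, -0.6]
gripper_width: 85.5
grip_force: 0.0
```

Call:
jog_arm(
  targets="1 0 0 0 0; 1 0 0 0 0; 1 0 0 0 0",
)

```text
t: 15.1
eef_pos: [549.3, 352.4, 50.6]
ee_rot: [-0.003, 3.138, 0.003]
wrist_force: [0.2, -0.1, 0.0]
gripper_width: 85.4
grip_force: 0.0
```

Call:
jog_arm(
  targets="1 0 -0.001 0.01 0; 1 0 0 0.008 0; 1 0 0 0 0; 0.2 0 0 0 0; -0.2 0 0 0 0",
  grip_force=25,
)

```text
t: 15.6
eef_pos: [548.4, 351.1, 30.5]
ee_rot: [-0.003, 3.141, 0.0]
wrist_force: [-0.9, -0.1, 0.8]
gripper_width: 58.9
grip_force: 0.0
```

Call:
jog_arm(
  targets="-1 0 0 0 0; -1 0 0 0 0; -1 0 0 0 0; -1 0 0 0 0; -1 0 0 0 0",
)

```text
t: 16.1
eef_pos: [548.5, 351.1, 30.8]
ee_rot: [-0.003, 3.141, 0.001]
wrist_force: [-0.3, 0.4, 2.0]
gripper_width: 25.7
grip_force: 24.9
```

Call:
jog_arm(
  targets="-1 0 0 -0.015 0; -1 0 0 -0.03 0; -1 0 0 -0.03 0; -1 0 0 -0.025 0; -1 0 0 -0.01 0",
)

```text
t: 16.6
eef_pos: [549.3, 351.5, 144.8]
ee_rot: [-0.003, 3.137, 0.004]
wrist_force: [0.1, 1.2, 0.5]
gripper_width: 25.5
grip_force: 24.7
```

Call:
jog_arm(
  targets="-1 0.02 -0.02 0 0; -1 0.03 -0.03 0 0; -1 0.03 -0.03 0 0; -1 0.02 -0.02 0 0; -1 0.009 -0.005 0 0",
)

```text
t: 17.1
eef_pos: [437.7, 244.0, 139.8]
ee_rot: [0.001, -3.14, 0.001]
wrist_force: [0.5, 0.3, 0.3]
gripper_width: 25.7
grip_force: 24.8
```

Call:
jog_arm(
  targets="-1 0 0 0 0; -1 0 0 0 0; -1 0 0 0 0",
)

```text
t: 17.4
eef_pos: [439.9, 246.1, 140.2]
ee_rot: [0.003, -3.142, -0.0]
wrist_force: [-0.6, 0.2, -1.2]
gripper_width: 25.7
grip_force: 24.8
```

```bash
python3 - <<'E'
from h import *
c=wrist('w6'); rims(c); boxes(c,(439,246,105,120),(439,246,120,130),(439,246,135,150),(439,246,152,180))
E
```

```text
eef [439.9 246.1 140.2]
red [534.5 245.1] r 29.6
red [439.5 246.2] r 24.5
blue [440.4 178.2] r 24.3
(439, 246, 105) 211 [427.4 232.1 111.7] [436.5 256.4 119.7]
(439, 246, 120) 306 [427.2 232.1 120.4] [435.9 256.3 129.8]
(439, 246, 135) 1265 [427.4 225.4 135.6] [436.4 267.9 149.9]
(439, 246, 152) 5888 [426.6 225.7 152.5] [450.  266.6 179.2]
```

View pics/w6.png

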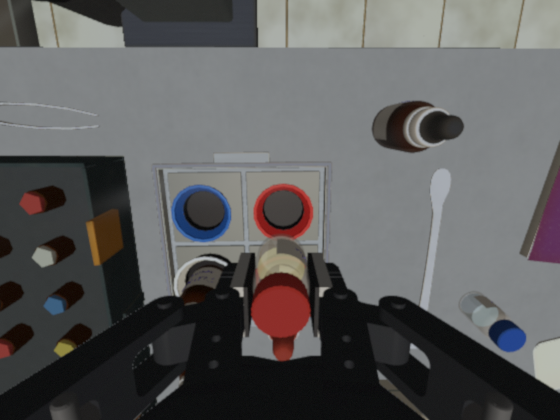

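Red vial (282,275) hangs over the narrow red cup (283,210), red dropper stands in its cup behind. Lower.

Call:
jog_arm(
  targets="-1 0 0.001 0.02 0; -1 0 0 0.03 0; -1 0 0 0.025 0; -1 0 0 0.01 0; -1 0 0 0 0",
)

```text
t: 17.95
eef_pos: [438.9, 246.6, 53.9]
ee_rot: [0.003, -3.139, 0.002]
wrist_force: [-0.4, 0.5, -0.2]
gripper_width: 25.8
grip_force: 24.8
```

Call:
jog_arm(
  targets="-1 0 0 0 0; -1 0 0 0 0",
)

```text
t: 18.15
eef_pos: [440.5, 247.2, 56.9]
ee_rot: [-0.003, 3.139, 0.002]
wrist_force: [-0.1, -0.1, -0.4]
gripper_width: 25.6
grip_force: 24.8
```

Call:
jog_arm(
  targets="-1 0 0 0.007 0; -1 0 0 0.007 0; -1 0 0 0 0; -1 0 0 0 0",
)

```text
t: 18.55
eef_pos: [439.3, 246.7, 41.0]
ee_rot: [0.003, -3.141, 0.0]
wrist_force: [1.2, -0.7, -0.2]
gripper_width: 25.9
grip_force: 24.8
```

Call:
jog_arm(
  targets="-1 0 0 0.0015 0; -1 0 0 0 0",
)

```text
t: 18.75
eef_pos: [439.5, 246.8, 39.8]
ee_rot: [-0.003, 3.142, 0.0]
wrist_force: [0.0, -0.9, -0.7]
gripper_width: 25.7
grip_force: 24.8
```

Call:
jog_arm(
  targets="-1 0 0 0.0015 0; -1 0 0 0 0",
)

```text
t: 18.95
eef_pos: [440.0, 247.0, 39.6]
ee_rot: [-0.003, 3.14, 0.001]
wrist_force: [-2.6, -2.1, 7.7]
gripper_width: 25.8
grip_force: 25.4
```

Call:
jog_arm(
  targets="-0.3 0 0 -0.001 0; -0.2 0 0 0 0; 0 0 0 0 0; 0.1 0 0 0 0; 0.1 0 0 0 0",
)

```text
t: 19.45
eef_pos: [439.4, 246.7, 39.1]
ee_rot: [0.003, -3.141, 0.0]
wrist_force: [-0.0, -0.6, -0.5]
gripper_width: 47.0
grip_force: 0.0
```

Call:
jog_arm(
  targets="0.1 0 0 -0.02 0; 0.1 0 0 -0.04 0; 0.1 0 0 -0.04 0; 0.1 0 0 -0.02 0; 0.1 -0.015 0.03 -0.01 0",
)

```text
t: 19.95
eef_pos: [455.1, 275.8, 172.6]
ee_rot: [0.001, 3.138, 0.002]
wrist_force: [1.2, -0.3, -1.2]
gripper_width: 47.0
grip_force: 0.0
```

Call:
jog_arm(
  targets="0.1 -0.02 0.04 0 0; 1 -0.02 0.04 0 0; 1 -0.02 0.04 0 0; 1 -0.02 0.035 0 0; 1 -0.003 0.002 0 0",
)

```text
t: 20.45
eef_pos: [537.2, 436.9, 165.4]
ee_rot: [0.007, -3.138, 0.003]
wrist_force: [-0.6, -1.0, -0.4]
gripper_width: 85.7
grip_force: 0.0
```

Call:
jog_arm(
  targets="1 0 0 0 0; 1 0 0 0 0; 1 0 0 0 0",
)

```text
t: 20.75
eef_pos: [537.1, 433.1, 170.5]
ee_rot: [-0.001, 3.14, 0.001]
wrist_force: [0.0, 0.8, -0.5]
gripper_width: 85.4
grip_force: 0.0
```

```bash
python3 - <<'E'
from h import *
c=wrist('w7'); boxes(c,(439,246,35,50),(439,246,55,75),(538.5,433.8,15,43),(538.5,433.8,48,65))
E
```

```text
eef [537.1 433.1 170.5]
(439, 246, 35) 488 [428.6 245.8  35.4] [454.3 259.2  49.8]
(439, 246, 55) 1277 [430.6 235.7  56.7] [452.3 256.9  69.8]
(538.5, 433.8, 15) 258 [525.3 421.8  15.6] [539.5 447.6  42.8]
(538.5, 433.8, 48) 670 [527.6 424.1  49.5] [549.1 444.9  60.6]
```

Call:
jog_arm(
  targets="1 -0.001 0.001 0.03 0; 1 0 0 0.04 0; 1 0 0 0.035 0; 1 0 0 0.015 0; 1 0 0 0 0",
)

```text
t: 21.3
eef_pos: [537.1, 433.8, 47.3]
ee_rot: [0.002, -3.138, 0.004]
wrist_force: [0.3, -0.2, -0.2]
gripper_width: 85.2
grip_force: 0.0
```

Call:
jog_arm(
  targets="1 0 0 0 0; 1 0 0 0 0; 1 0 0 0 0",
)

```text
t: 21.6
eef_pos: [539.1, 435.6, 51.9]
ee_rot: [-0.003, 3.138, 0.004]
wrist_force: [-0.4, -0.1, -0.0]
gripper_width: 85.3
grip_force: 0.0
```

Call:
jog_arm(
  targets="1 0 -0.001 0.01 0; 1 0 0 0.009 0; 1 0 0 0 0; 0.2 0 0 0 0; -0.2 0 0 0 0",
)

```text
t: 22.1
eef_pos: [538.3, 434.0, 30.5]
ee_rot: [-0.003, 3.141, 0.0]
wrist_force: [-0.1, 0.3, 0.3]
gripper_width: 58.9
grip_force: 0.0
```

Call:
jog_arm(
  targets="-1 0 0 0 0; -1 0 0 0 0; -1 0 0 0 0; -1 0 0 0 0; -1 0 0 0 0",
)

```text
t: 22.6
eef_pos: [538.4, 434.1, 30.8]
ee_rot: [-0.003, 3.141, 0.001]
wrist_force: [-0.3, -0.2, 1.9]
gripper_width: 25.8
grip_force: 24.8
```

Call:
jog_arm(
  targets="-1 0 0 -0.015 0; -1 0 0 -0.03 0; -1 0 0 -0.03 0; -1 0 0 -0.03 0; -1 0 0 -0.015 0",
)

```text
t: 23.1
eef_pos: [539.0, 434.5, 155.0]
ee_rot: [-0.003, 3.137, 0.005]
wrist_force: [0.3, -0.3, -0.2]
gripper_width: 25.8
grip_force: 24.6
```

Call:
jog_arm(
  targets="-1 0.015 -0.03 0 0; -1 0.02 -0.042 0 0; -1 0.02 -0.042 0 0; -1 0.02 -0.042 0 0; -1 0.015 -0.042 0 0",
)

```text
t: 23.6
eef_pos: [447.0, 234.2, 149.9]
ee_rot: [0.004, -3.141, 0.0]
wrist_force: [0.7, -0.9, -0.1]
gripper_width: 25.8
grip_force: 24.7
```

Call:
jog_arm(
  targets="-1 0.008 -0.038 0 0; -1 0 -0.02 0 0; -1 0 0 0 0; -1 0 0 0 0; -1 0 0 0 0",
)

```text
t: 24.1
eef_pos: [440.6, 178.5, 150.2]
ee_rot: [0.004, -3.141, -0.0]
wrist_force: [-0.4, 1.1, 0.6]
gripper_width: 25.5
grip_force: 24.7
```

```bash
python3 - <<'E'
from h import *
c=wrist('w8'); rims(c); boxes(c,(439,178,115,130),(439,178,130,140),(439,178,145,160))
E
```

```text
eef [440.6 178.5 150.2]
red [501.4 250.1] r 29.7
red [442.6 247.6] r 27.9
blue [538.3 176.7] r 28.5
blue [440.4 178.1] r 24.3
(439, 178, 115) 214 [427.8 164.5 121.9] [436.2 188.4 129.6]
(439, 178, 130) 295 [427.5 164.6 130.4] [436.3 188.8 139.8]
(439, 178, 145) 1241 [427.8 157.6 145.7] [436.8 199.8 159.8]
```

View pics/w8.png

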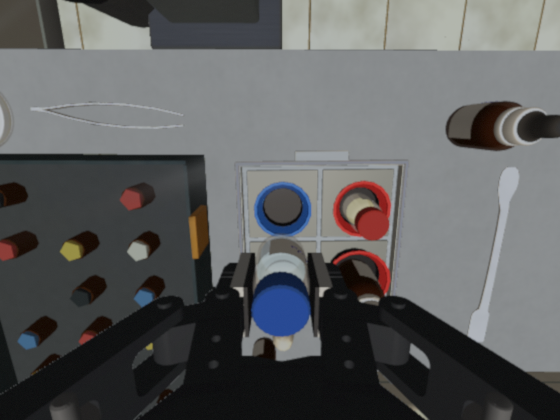

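Blue vial (282,275) over the blue cup (283,207); red vial stands in its cup (362,212).

Call:
jog_arm(
  targets="-1 0 0 0.02 0; -1 0 0 0.035 0; -1 0 0 0.03 0; -1 0 0 0.01 0; -1 0 0 0 0",
)

```text
t: 24.65
eef_pos: [439.7, 178.0, 54.1]
ee_rot: [0.004, -3.138, 0.001]
wrist_force: [0.3, 0.1, -0.2]
gripper_width: 25.4
grip_force: 24.7
```

Call:
jog_arm(
  targets="-1 0 0 0 0; -1 0 0 0 0; -1 0 0 0 0",
)

```text
t: 24.95
eef_pos: [441.4, 178.1, 56.7]
ee_rot: [-0.003, 3.139, 0.001]
wrist_force: [-0.2, -0.1, 0.4]
gripper_width: 25.9
grip_force: 24.7
```

Call:
jog_arm(
  targets="-1 0 0 0.007 0; -1 0 0 0.008 0; -1 0 0 0 0; -1 0 0 0 0",
)

```text
t: 25.35
eef_pos: [440.3, 177.6, 39.7]
ee_rot: [0.003, -3.141, 0.0]
wrist_force: [-0.5, -0.4, 1.4]
gripper_width: 25.6
grip_force: 25.2
```

Call:
jog_arm(
  targets="-1 0 0 0.0015 0; -1 0 0 0 0",
)

```text
t: 25.55
eef_pos: [440.8, 177.8, 39.3]
ee_rot: [-0.003, 3.141, -0.0]
wrist_force: [-1.8, -1.2, 5.3]
gripper_width: 25.6
grip_force: 25.5
```

Call:
jog_arm(
  targets="-1 0 0 0.001 0; -1 0 0 0 0",
)

```text
t: 25.75
eef_pos: [441.0, 177.8, 39.3]
ee_rot: [-0.003, 3.141, 0.0]
wrist_force: [-5.2, -1.6, 12.0]
gripper_width: 25.8
grip_force: 26.3
```

Call:
jog_arm(
  targets="-0.3 0 0 -0.001 0; -0.2 0 0 0 0; 0 0 0 0 0; 0.1 0 0 0 0; 0.1 0 0 0 0",
)

```text
t: 26.25
eef_pos: [440.5, 177.7, 38.6]
ee_rot: [0.003, -3.141, 0.0]
wrist_force: [-0.2, 0.5, -0.6]
gripper_width: 47.0
grip_force: 0.0
```

Call:
jog_arm(
  targets="0.1 0 0 -0.02 0; 0.1 0 0 -0.04 0; 0.1 0 0 -0.045 0; 0.1 0 0 -0.045 0; 0.1 0.02 0 -0.02 0",
)

```text
t: 26.75
eef_pos: [422.4, 178.0, 213.4]
ee_rot: [-0.001, 3.135, 0.003]
wrist_force: [1.4, 0.7, -0.6]
gripper_width: 46.7
grip_force: 0.0
```

Call:
jog_arm(
  targets="0.1 0.03 0 -0.03 0; 0.1 0.03 0 -0.02 0; 0.1 0 0 0 0; 0.1 0 0 0 0; 0.1 0 0 0 0",
)

```text
t: 27.25
eef_pos: [360.8, 177.5, 257.7]
ee_rot: [0.002, -3.14, 0.001]
wrist_force: [0.3, 0.2, -0.8]
gripper_width: 47.0
grip_force: 0.0
```

```bash
python3 - <<'E'
from h import *
c=wrist('w9'); boxes(c,(440,178,35,50),(440,178,55,75),(440,246,35,50),(440,246,55,75),(508,179,35,66),(508,179,102,116),(508,247,35,66),(508,247,102,116),(371,339,90,106))
s=env.capture('scene'); a=s['pixels'][180:320,150:390,::-1]; cv2.imwrite('pics/s2.png',cv2.resize(a,None,fx=3.3,fy=3.3,interpolation=2))
E
```

```text
eef [360.8 177.5 257.7]
(440, 178, 35) 121 [428.  162.6  35.1] [441.5 187.9  50. ]
(440, 178, 55) 378 [430.1 164.5  56.7] [451.8 186.1  69.6]
(440, 246, 35) 133 [427.  231.3  35.5] [442.9 256.5  49.8]
(440, 246, 55) 94 [428.9 236.6  56.4] [440.7 255.5  69.1]
(508, 179, 35) 501 [491.9 161.1  35.7] [513.6 194.4  65.9]
(508, 179, 102) 153 [503.4 171.8 102.2] [513.9 183.7 112.7]
(508, 247, 35) 182 [495.5 227.6  35.4] [517.  235.3  65.7]
(508, 247, 102) 12 [506.6 238.3 102.6] [511.8 239.6 109.2]
(371, 339, 90) 197 [363.4 331.1  90.9] [374.9 342.5 103.2]
```

View pics/s2.png

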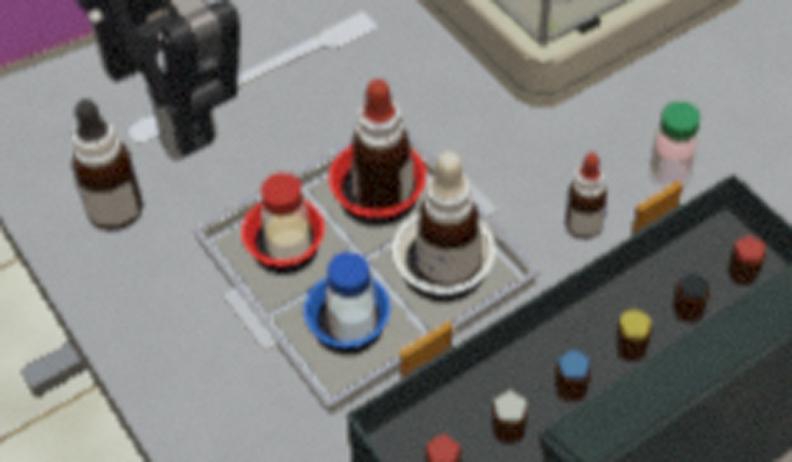

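View pics/w9.png

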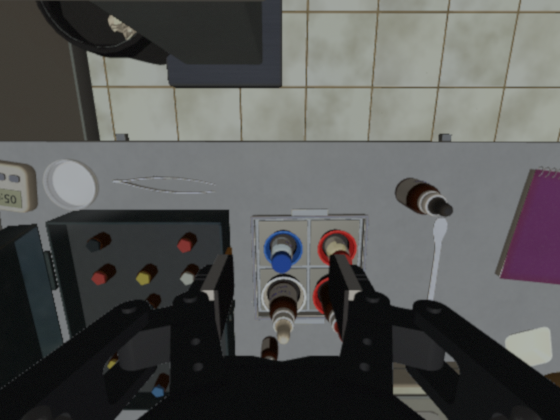

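All four stand upright in their matching cups (crop: 280,225; 347,300; 378,150; 447,225). The black-bulbed bottle (105,165) and green vial (677,140) look undisturbed.

```bash
python3 -c "
from cell import env
print(env.sign_off())"
```

```text
the job is handed in; nothing more can be done
None
```

I handed the job in at about 27 s: both kit vials and both kit dropper bottles were set down upright in their matching cups, and the green-capped vial and black-bulbed bottle were left where they stood; no verdict came back.

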